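Pack the nesting display boxes into the market carrying tray

ROBOT

A 6-joint arm with a two-finger parallel gripper is mounted at the origin on the work surface. World frame = base frame: x ahead of the robot, y to its left, z up, the work surface at z = 0. Lengths are in m, angles in rad, forces in N, time in s.
With the tool pointing down it reaches from about 0.2 to 0.875 m from the base axis. Payload 3.4 kg.
Tool frame: the origin (TCP) lies between the finger pads; the fingertips stand 25 mm ahead of it and the grasp point (between the pads) lies 6 mm ahead of it (r.nose_length is the z of the fingertips in the tool frame, in m); z points along the fingers, y is the line along which they close (so a half turn about z gives the same grasp; the last joint's range is limited). The gripper opens to 94 mm and grips with 3 to 60 N. Pads are 16 mm wide; open, the fingers measure 119 mm over their backs; the gripper's body (75 mm by 177 mm) begins 78 mm behind the grasp point.
Start: joints at [-1.39, 0.276, 1.505, -0, 1.361, -0.121], TCP at [0.171, -0.549, 0.23] pointing down, gripper open.
Joint ranges: [-2.89, 2.89], [-0.75, 2.08], [0.22, 2.7], [-1.18, 4.32], [0.11, 2.71], [-2.7, 2.7]. Speed limits (rad/s): [2.57, 2.57, 3.14, 3.14, 3.14, 3.14].

INTERFACE

Orientations are given as a unit quaternion [w, x, y, z].
In Python, from plant import r, gripper_to, inverse_kinematics, vision, models, telemetry gives the robot as it stands. Calls block until the motion is done:
- r.move_to(position, orientation): joint-space move of the TCP to a pose.
- r.move_l(position, rot=None, vel=0.15, guard=None): straight line of the TCP; rot=None keeps the orientation; vel is the mean speed in m/s. With guard (N) it stops when the force on the tool has changed by that much, and returns True; else False.
- r.movej(angles): joint-space move.
- gripper_to(opening, f_grip=None): finger opening in m; f_grip is the grip in N (None keeps the last); returns when the fingers have stopped.
- r.hold(seconds).
- inverse_kinematics(position, orientation): joint angles nearest the present ones, or None.
- vision.snapshot(name): name is "side" or "top" or "wrist"; returns the picture (420x560x3 uint8, red, green, blue); there is no depth.
- vision.get_calibration(name): a dict with "fx", "fy", "cx", "cy" (pixels), "position" and "orientation" of the camera in the world. Camera axes: x right, y down, z forward; pixel columns grow to the right and rows downward; lengths in m; the calibration is good to about 2 mm. A picture is of the moment at which its call begins: read the wrist's pose just before it. get_calibration takes no time and is no camera call; for the wrist camera it gives the pose at the moment of the call.
A pose or a line that the arm cannot do raises r.PlanningError and nothing moves.
- r.sign_off(): hands the job in; it is judged then, once.
Trained networks look in the newest picture that a camera, given by its name, has taken for a name from the list of things; names that differ only in an ending like _2 or _b are one class to them, and where a whole thing is asked for, a point or a joint stands for the part that bears it (a point fixed in the world has none). Each returns a list of dicts, best first, with "score" (0 to 1); they miss things now and then, are a little off and sometimes report something else, mostly with a low value. They report only what shows in the picture. A call takes as long as a camera call. They do not tell look-alikes from the thing itself.
- models.boxes_of(thing, camera): "at" ([x, y, z] in m, in world coordinates, good to about 4 mm: the middle of the surface that is visible of it).
- models.regions_of(thing, camera): "pixels" (420x560 bool, what is visible of it).
- models.mark_of(thing, camera): "at" ([x, y, z] in m, in world coordinates, good to about 4 mm: a listed point, or the origin of a listed thing).
Readings, each from a call of its own:
- telemetry.current_t(): time.
- telemetry.current_joints(): joint angles.
- telemetry.current_dq(): joint speeds.
- telemetry.current_joint_efforts(): joint torques, N m.
- telemetry.current_ee_pos(): TCP position.
- telemetry.current_tool_rot(): TCP orientation.
- telemetry.current_wrist_force(): force on the tool from outside, world axes, zero at the start.
- telemetry.current_torque(): the same for the moment, N m.
- telemetry.current_opening(): finger opening in m.
- telemetry.current_finger_force(): force on a finger pad.
Only numpy, scipy, OpenCV 4.12 (cv2) and the standard library are available. Lean on these libraries where they do the work, as an engineer would, in place of code of your own. Each camera call takes 0.05 s, during which the arm holds its last target. There are 200 camera calls.

TASK

Pack the display boxes for the market: slide the large box, flat on the tray, fully home against the tray's back board, then set the medium box inside the large one and after it the small box inside the medium one, each lowered in rather than dropped and standing flat on the floor of the box around it. Then swing the keeper bar shut across the front until it is past its spring catch and stays there. Do not disturb the soaps, bottle, jar and gift box standing about.

Things in the scene. Friction and masses are not known exactly. Their poses are not given: they have to be found in the camera images.
- tray: carrying tray fixed to the counter: plywood base 220 (x) x 252 (y) x 10 mm thick. Origin on the counter under its middle; x points from the open front to the back (roughly world -y, so the front looks to the robot's left), y away from the robot. Wooden fences 45 mm high above the base: back (inner face x = 98 mm) and sides (inner faces y = +-101 mm, x from -52 to 98 mm)
- large_box: open-topped sage-green painted wooden box 150 (x) x 190 (y) x 60 mm high, walls and floor 8 mm thick, 0.14 to 0.25 kg, loose. Origin under its centre. It starts on the tray between the side fences (6 mm play each side), 60 to 100 mm short of home, its -x wall looking out of the open front; it slides along the tray's +x
- medium_box: open-topped off-white wooden box 116 (x) x 156 (y) x 84 mm high, walls and floor 8 mm thick, 0.12 to 0.23 kg, loose on the counter left or right of the tray. Origin under its centre. Fits the large box with its long side along the long side, either way round, 9 mm to spare all round; its rim then stands 32 mm above the large box's rim
- small_box: open-topped dark brown wooden box 82 (x) x 122 (y) x 108 mm high, walls and floor 8 mm thick, 0.10 to 0.19 kg, loose on the counter on the tray's other side. Origin under its centre. Fits the medium box with its long side along the long side, either way round, 9 mm to spare all round; its rim then stands 32 mm above the medium box's rim
- keeper_bar (a joint): angle of the level steel keeper bar about its upright pivot (rad): 0 shut across the tray's front, about 1.57 straight out of the front; starts at 1.5 to 1.95, stop at 2.1, stays where left. A spring ball under its free end resists from 0.09 rad and is passed at 0.05 rad, then holds the bar at 0 to 0.03. About 6 N at the red sleeve passes it. A large box over 10 mm short of home blocks it
- bar_pivot (a point): on the pivot axis at the bar's height, 52 mm above the counter, at the tray's front corner nearest the robot (tray frame x = -68, y = -113 mm). The bar is a 12 mm rod reaching 234 mm from here; shut, it lies along the tray's y, 10 mm in front of the large box
- bar_grip (a point): middle of the red sleeve on the bar (18 mm thick, 60 mm long), on the bar's axis 165 mm from the pivot; turns with the bar
- bar_catch (a point): on the bar's axis where the free end of the shut bar rests over the catch (tray frame x = -68, y = +113, z = 52 mm); a 62 mm high steel cheek stands behind it
- soap_cream: bystander: cream soap slice standing on edge, 30 x 80 x 68 mm high, origin under its centre
- soap_pink: bystander: pink soap slice standing on edge, 30 x 80 x 68 mm high, origin under its centre
- lotion_bottle: bystander: white lotion bottle, 48 mm thick, 150 mm high, origin under its centre
- cream_jar: bystander: black cream jar, 72 mm thick, 60 mm high, origin under its centre
- gift_box: bystander: white gift box with red ribbon, 95 x 95 x 70 mm, origin under its centre
- tray_home (a point): on the tray base, 10 mm above the counter (tray frame x = 23, y = 0 mm): where the large box's origin lies when it touches the back fence; axes as the tray's
Not all that is in view belongs to the job. Leave any yellow look-alike of the medium_box alone.

How it is judged:
On the way, in this order (a step that is already met when the one before it is completed fails the run):
1. the large box is home against the tray's back board (x of large_box in the frame of tray above 0.015 m and z of large_box in the frame of tray below 0.014 m and angle between large_box's own z axis and vertical below 0.05 rad), for 0.2 s.
2. the medium box stands flat in the large box (z of medium_box in the frame of large_box between 0.004 and 0.012 m and horizontal distance between medium_box and large_box below 0.02 m and angle between medium_box's own z axis and vertical below 0.05 rad), for 0.2 s.
3. the small box stands flat in the medium box (z of small_box in the frame of medium_box between 0.004 and 0.012 m and horizontal distance between small_box and medium_box below 0.02 m and angle between small_box's own z axis and vertical below 0.05 rad), for 0.2 s.
4. the keeper bar is shut past its catch (value of joint keeper_bar below 0.035 rad), for 0.2 s.
At the end, for the whole second after the job is handed in: Large box flat on the tray within 10 mm of home; medium box flat on its floor, small box flat on the medium's floor (each within 4 mm in height, 20 mm in plan, 0.05 rad tilt); all at rest; keeper bar shut past its catch (under 0.035 rad) (all of step 2 and all of step 3 and x of large_box in the frame of tray above 0.013 m and z of large_box in the frame of tray below 0.014 m and angle between large_box's own z axis and vertical below 0.05 rad and value of joint keeper_bar below 0.035 rad and linear speed of each of large_box, medium_box, small_box below 0.02 m/s); the robot touches nothing.
It fails at once if a bystander is moved more than 30 mm or knocked over (distance of any of soap_cream, soap_pink, lotion_bottle, cream_jar, gift_box from where it was at the start of the episode above 0.03 m or angle between any of soap_cream, soap_pink, lotion_bottle, cream_jar, gift_box's own z axis and vertical above 0.5 rad).
It fails at once if the large box is lifted off the tray (25 mm) instead of slid (z of large_box in the frame of tray above 0.035 m).
It fails at once if the medium or small box is dropped: it falls free faster than 0.7 m/s (a fall of 25 mm) ((contact force between the fingers and medium_box below 0.05 N and linear speed of medium_box above 0.7 m/s) or (contact force between the fingers and small_box below 0.05 N and linear speed of small_box above 0.7 m/s)).
It also fails if it takes over 72 s, if anything falls off the work surface, if the arm or the gripper's body presses on something with over 40 N, if the wrist force passes 120 N, or if a joint passes its speed limit or range.

## Working session

There is one attempt and no reset: what is moved stays moved. The work goes in short steps, each a Python script; the robot and the scene stay as the last script left them, time stands still between calls to the robot, and variables do not carry over. Pictures are saved under pics/ and viewed, at most 10 in all, crops included, and the job is handed in when it is done.

```bash
ls; mkdir -p pics; python3 - <<'E'
from plant import r, vision, models, telemetry
import cv2, numpy as np
for c in ("top","side"):
    im=vision.snapshot(c); cv2.imwrite(f"pics/{c}0.png",im[:,:,::-1])
    k=vision.get_calibration(c); print(c,{a:np.round(b,4).tolist() for a,b in k.items()})
    for n in ["tray","large_box","medium_box","small_box","bar_pivot","bar_grip","bar_catch","tray_home","soap_cream","soap_pink","lotion_bottle","cream_jar","gift_box"]:
        print(n,[(np.round(d["at"],3).tolist(),round(float(d["score"]),2)) for d in models.mark_of(n,c)[:3]])
print(telemetry.current_t())
E
```

```text
pics
top {'fx': 527.1296, 'fy': 527.1296, 'cx': 271.9042, 'cy': 206.829, 'position': [0.1691, -0.0026, 1.7824], 'orientation': [0.0698, -0.6952, 0.7128, -0.061]}
tray [([0.615, -0.157, 0.003], 0.92)]
large_box [([0.606, -0.104, 0.014], 0.73)]
medium_box [([0.498, -0.417, -0.003], 0.97), ([0.256, -0.434, 0.002], 0.9)]
small_box [([0.487, 0.364, -0.003], 0.93)]
bar_pivot [([0.492, -0.102, 0.053], 0.59)]
bar_grip [([0.474, 0.064, 0.052], 0.66)]
bar_catch [([0.72, -0.074, 0.048], 0.92)]
tray_home [([0.617, -0.176, 0.014], 0.76)]
soap_cream [([0.697, 0.158, -0.0], 0.53)]
soap_pink [([0.699, -0.344, 0.0], 0.76)]
lotion_bottle [([0.663, 0.43, 0.003], 0.5)]
cream_jar [([0.338, -0.212, -0.002], 0.6)]
gift_box [([0.312, 0.394, 0.001], 0.69), ([0.703, 0.16, 0.0], 0.46)]
side {'fx': 496.255, 'fy': 496.255, 'cx': 278.2414, 'cy': 205.3434, 'position': [0.2342, 0.777, 1.1039], 'orientation': [0.0494, -0.1523, 0.9347, -0.3173]}
tray []
large_box [([0.606, -0.107, 0.014], 0.59)]
medium_box [([0.499, -0.42, 0.002], 0.91), ([0.251, -0.429, -0.002], 0.7), ([0.662, 0.422, 0.0], 0.21)]
small_box [([0.486, 0.364, 0.001], 0.71)]
bar_pivot [([0.495, -0.103, 0.05], 0.79)]
bar_grip [([0.478, 0.066, 0.051], 0.71)]
bar_catch [([0.72, -0.073, 0.05], 0.69), ([0.487, 0.366, -0.0], 0.48), ([0.618, -0.18, 0.008], 0.17)]
tray_home [([0.617, -0.18, 0.009], 0.85), ([0.606, -0.108, 0.012], 0.64)]
soap_cream [([0.703, 0.158, 0.002], 0.76)]
soap_pink [([0.7, -0.345, -0.001], 0.79), ([0.501, -0.421, 0.002], 0.52)]
lotion_bottle [([0.664, 0.422, 0.002], 0.83), ([0.48, 0.064, 0.053], 0.67)]
cream_jar [([0.335, -0.202, 0.002], 0.63), ([0.663, 0.423, 0.005], 0.34), ([0.5, -0.104, 0.05], 0.26)]
gift_box [([0.314, 0.399, -0.002], 0.73)]
1.4
```

View pics/top0.png

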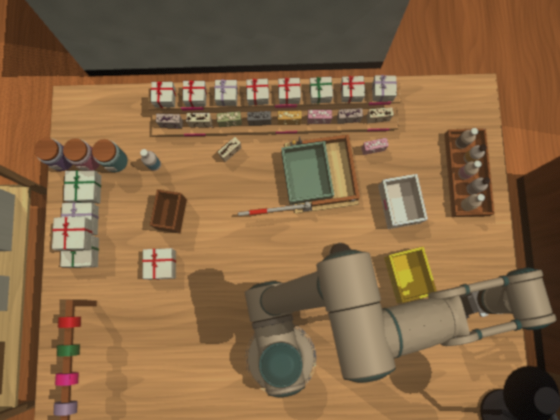

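View pics/side0.png

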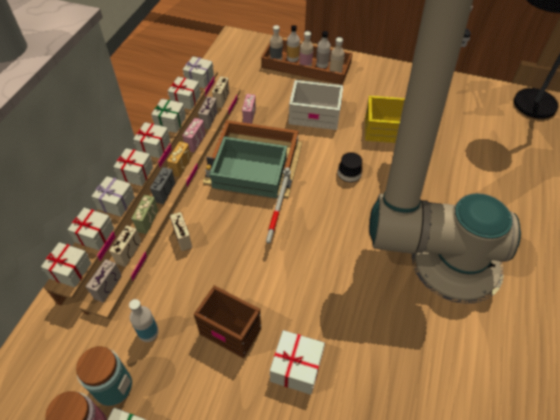

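The picture shows the green large box on the tray at about (308,172) and the white medium box at (405,200). The yellow look-alike is at (411,275), the brown small box at (168,212), and the bar with its red sleeve at (258,212). Next I fit the box poses (including height) to the segmentation masks from both views.

```bash
cat > h.py <<'E'
from plant import r, gripper_to, inverse_kinematics, vision, models, telemetry
import cv2, numpy as np
from scipy.spatial.transform import Rotation as R
from scipy.optimize import minimize
SZ={"large_box":(.150,.190,.060),"medium_box":(.116,.156,.084),"small_box":(.082,.122,.108)}
piv=np.array([.4935,-.1025]); cat=np.array([.720,-.0735])
ty=(cat-piv)/np.linalg.norm(cat-piv); tx=np.array([ty[1],-ty[0]]); org=(piv+cat)/2+.068*tx
T=lambda x,y: org+x*tx+y*ty                       # tray -> world
inT=lambda p: np.array([(p[:2]-org)@tx,(p[:2]-org)@ty])
def yawq(a):  # tool down; tool y axis at world angle a
    c,s=np.cos(a),np.sin(a)
    M=np.array([[s,c,0],[-c,s,0],[0,0,-1]]); M[:,0]=np.cross(M[:,1],M[:,2])
    return R.from_matrix(M).as_quat()[[3,0,1,2]]
def proj(P,k):
    q=np.array(k["orientation"]); M=R.from_quat(q[[1,2,3,0]]).as_matrix()
    p=(P-np.array(k["position"]))@M
    return np.c_[k["fx"]*p[:,0]/p[:,2]+k["cx"],k["fy"]*p[:,1]/p[:,2]+k["cy"]]
def corners(v,s):
    x,y,z,a=v; c,t=np.cos(a),np.sin(a)
    return np.array([[x+c*i*s[0]/2-t*j*s[1]/2,y+t*i*s[0]/2+c*j*s[1]/2,z+h*s[2]] for i in(-1,1) for j in(-1,1) for h in(0,1)])
def look(n,cam,near):
    """mask of the instance nearest 'near' (xy), with calibration"""
    k=vision.get_calibration(cam); vision.snapshot(cam)
    uv=proj(np.array([[*near,SZ[n][2]/2]]),k)[0]; best=None
    for d in models.regions_of(n,cam):
        m=d["pixels"]; e=np.linalg.norm(np.argwhere(m).mean(0)[::-1]-uv)
        if best is None or e<best[0]: best=(e,m)
    return best and (best[1],k)
def fit(n,v0,views,freez=True):
    def cost(v):
        vv=v if freez else np.array([v[0],v[1],v0[2],v[2]]); t=0
        for m,k in views:
            h=cv2.convexHull((proj(corners(vv,SZ[n]),k)*16).astype(np.int32))
            g=np.zeros(m.shape,np.uint8); cv2.fillConvexPoly(g,h,1,shift=4); g=g>0
            t+=1-(g&m).sum()/max(1,(g|m).sum())
        return t/len(views)
    s=np.array(v0 if freez else [v0[0],v0[1],v0[3]]); st=np.array([.01,.01,.01,.15] if freez else [.01,.01,.15])
    res=min((minimize(cost,s+np.eye(len(s))[-1]*da,method="Nelder-Mead",options=dict(initial_simplex=np.vstack([s+np.eye(len(s))[-1]*da]+[s+np.eye(len(s))[-1]*da+np.diag(st)[i] for i in range(len(s))]),xatol=1e-4,fatol=1e-4)) for da in(-.4,0,.4)),key=lambda o:o.fun)
    return res.x,res.fun
E
python3 - <<'E'
from h import *
a0=np.arctan2(tx[1],tx[0]); print("tray org",org,"yaw",a0)
for n,p,a in [("large_box",(.606,-.106),a0),("medium_box",(.498,-.418),a0),("small_box",(.487,.364),a0)]:
    vs=[look(n,c,p) for c in("top","side")]; vs=[v for v in vs if v]
    print(n,len(vs),[int(v[0].sum()) for v in vs],*[(np.round(x,4),round(c,3)) for x,c in [fit(n,[*p,.01 if n[0]=="l" else 0,a],vs)]])
print("pushIK", inverse_kinematics([*T(-.16,0),.06],yawq(np.arctan2(*ty[::-1]))))
E
```

```text
tray org [ 0.61538591 -0.1554494 ] yaw -1.4434538343463281
large_box 2 [2701, 3666] (array([ 0.6114, -0.1038,  0.0085, -1.4457]), np.float64(0.033))
medium_box 2 [2085, 2222] (array([ 5.0220e-01, -4.1880e-01,  8.0000e-04, -1.4117e+00]), np.float64(0.034))
small_box 2 [1224, 3084] (array([ 0.4865,  0.3619, -0.003 , -1.7623]), np.float64(0.064))
pushIK [-1.11419913e-01  4.44433009e-01  1.70228866e+00 -4.44089210e-16
  9.94870980e-01 -2.38762405e-01]
```

```bash
python3 - <<'E'
from h import *
q=yawq(np.arctan2(*ty[::-1])); L=r.nose_length; print(L)
gripper_to(.08,20)
yc=.002
r.move_to([*T(-.175,yc),.25],q)
r.move_l([*T(-.175,yc),.030+L],vel=.25)
print(r.move_l([*T(-.04,yc),.030+L],vel=.07,guard=9))
p=np.array(telemetry.current_ee_pos()); print("tcp tray",inT(p),telemetry.current_wrist_force(),telemetry.current_t())
r.move_l([*T(inT(p)[0]-.03,yc),p[2]],vel=.1)
r.move_l([*T(inT(p)[0]-.03,yc),.3],vel=.3)
vs=[look("large_box",c,T(.023,0)) for c in("top","side")]; vs=[v for v in vs if v]
x,c=fit("large_box",[*T(.02,0),.01,-1.4434],vs,False); print(inT(x),x,c)
for c in("top","side"):
    vision.snapshot(c); print([(np.round(inT(np.array(d["at"])),4),d["score"]) for d in models.mark_of("large_box",c)[:1]])
E
```

```text
0.025
True
tcp tray [-0.06128664  0.00266965] [ 0.14351318  0.48781133 -0.04842378] 7.3583
[0.02191941 0.0024422 ] [ 0.62059207 -0.17688117 -1.45891175] 0.15448242729988582
[(array([ 0.023 , -0.0018]), 0.94)]
[(array([ 0.0253, -0.0011]), 0.95)]
```

```bash
python3 - <<'E'
from h import *
for yw in(-1.4117,-1.4117+np.pi):
    for p in([.494,-.3655,.3],[*T(-.031,0),.3]): print(yw,p,np.round(inverse_kinematics(p,yawq(yw)),2))
q=yawq(-1.4117+np.pi) if abs(inverse_kinematics([.494,-.3655,.3],yawq(-1.4117+np.pi))[5])<abs(inverse_kinematics([.494,-.3655,.3],yawq(-1.4117))[5]) else yawq(-1.4117)
r.move_to([.494,-.3655,.30],q)
vs=[look("medium_box","wrist",(.502,-.419))]
im=vision.snapshot("wrist"); cv2.imwrite("pics/w1.png",im[:,:,::-1])
print(vs[0] and vs[0][0].sum(), vision.get_calibration("wrist"))
if vs[0]: print("wrist",fit("medium_box",[.5022,-.4188,0,-1.4117],vs,False))
print([(np.round(d["at"],4),d["score"]) for d in models.mark_of("medium_box","wrist")[:3]],telemetry.current_t())
E
```

```text
-1.4117 [0.494, -0.3655, 0.3] [-0.75  0.31  1.29 -0.    1.54  0.66]
-1.4117 [np.float64(0.6114489483754074), np.float64(-0.12470040713895769), 0.3] [-0.31  0.32  1.27 -0.    1.55  1.1 ]
1.7298926535897932 [0.494, -0.3655, 0.3] [-0.75  0.31  1.29 -0.    1.54 -2.48]
1.7298926535897932 [np.float64(0.6114489483754074), np.float64(-0.12470040713895769), 0.3] [-0.31  0.32  1.27 -0.    1.55 -2.04]
15151 {'fx': 357.07555739077947, 'fy': 357.07555739077947, 'cx': 282.17932234577484, 'cy': 206.5837294970628, 'position': array([ 0.559468  , -0.3527231 ,  0.45450819]), 'orientation': array([ 0.0882416 ,  0.75667225, -0.64344758, -0.07507157])}
wrist (array([ 0.49952493, -0.42000762, -1.41021341]), np.float64(0.06676118850943169))
[(array([ 0.5004, -0.4205, -0.0012]), 0.71), (array([ 0.2573, -0.4301,  0.002 ]), 0.64)] 10.5833
```

View pics/w1.png

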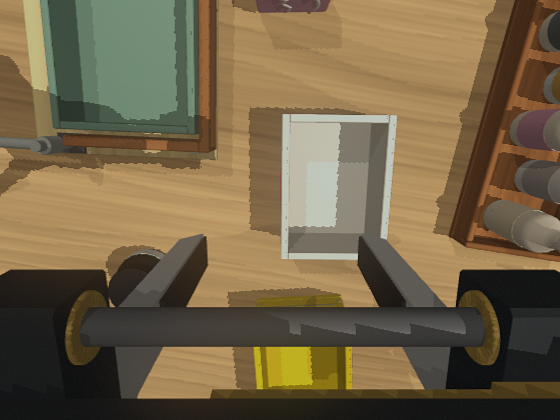

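White medium box is centred at about pixel (340,187) with its near long wall at u≈287; the wrist fit agrees with the top/side fit within 3 mm. Grasping that wall now.

```bash
cat >> h.py <<'E'
def pick(n,c,yaw,sgn,f=40):
    """grasp long wall at box x = sgn*54/37 mm, tool y along box x"""
    s=SZ[n]; b=np.array([np.cos(yaw),np.sin(yaw)]); w=np.array(c)+sgn*(s[0]/2-.004)*b
    z=s[2]-.002; gripper_to(.044,f)
    r.move_to([*w,z+.08],yawq(yaw)); r.move_l([*w,z],vel=.12,guard=8)
    print("at",telemetry.current_ee_pos()); gripper_to(0,f); print("open",telemetry.current_opening(),telemetry.current_finger_force())
    r.move_l([*w,z+.03],vel=.06); r.move_l([*w,z+.16],vel=.2); print("lifted",telemetry.current_opening(),telemetry.current_wrist_force(),telemetry.current_torque(),telemetry.current_t())
E
python3 - <<'E'
from h import *
pick("medium_box",(.5005,-.4195),-1.411,-1)
w=T(.023-.054,-.0005)
r.move_to([*w,.25],yawq(-1.4434))
im=vision.snapshot("wrist"); im2=vision.snapshot("side"); cv2.imwrite("pics/p1.png",np.hstack([cv2.resize(i,(400,300)) for i in(im,im2)])[:,:,::-1])
print(telemetry.current_opening(),telemetry.current_t())
E
```

```text
at [ 0.49266863 -0.36687616  0.08315151]
open 0.007699217049574894 39.99913573265076
lifted 0.007605924487215651 [-0.48230621  0.52704916 -2.36838071] [0.08702378 0.06278914 0.00293769] 14.8333
0.0076426857761402725 15.9833
```

View pics/p1.png

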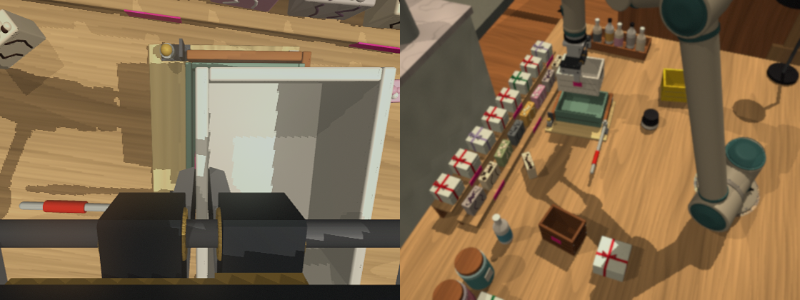

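The box is held level over the green large box. Lowering it in.

```bash
cat >> h.py <<'E'
def put(z,g=4):
    p=np.array(telemetry.current_ee_pos()); r.move_l([p[0],p[1],z+.03],vel=.12)
    hit=r.move_l([p[0],p[1],z-.004],vel=.04,guard=g); e=telemetry.current_ee_pos(); print("put",hit,e,z,telemetry.current_wrist_force())
    return e
E
python3 - <<'E'
from h import *
e=put(.1005)
if e[2]<.1045:
    gripper_to(.03); p=np.array(e); r.move_l([p[0],p[1],.25],vel=.2)
    r.move_l([*T(-.12,0),.33],vel=.4)
    vs=[look("medium_box",c,T(.023,0)) for c in("top","side")]
    for f in(True,False): print([ (inT(v),np.round(v,4),round(c,3)) for v,c in [fit("medium_box",[*T(.023,0),.018,-1.4434],vs,f)]])
    for c in ("top","side"):
        vision.snapshot(c)
        for n in("medium_box","large_box"): print(c,n,[(np.round([*inT(np.array(d["at"])),d["at"][2]],4),d["score"]) for d in models.mark_of(n,c)[:2]])
    im=vision.snapshot("wrist"); cv2.imwrite("pics/p2.png",im[:,:,::-1])
print(telemetry.current_t())
E
```

```text
put True [ 0.61004573 -0.1262907   0.10001041] 0.1005 [-0.49052265  0.61711704  2.85498414]
[(array([0.07077978, 0.01027275]), array([ 0.6346, -0.2244, -0.0232, -1.5028]), np.float64(0.586))]
[(array([0.04306927, 0.00262659]), array([ 0.6235, -0.1978, -1.4192]), np.float64(0.604))]
top medium_box [(array([ 0.2282, -0.3856,  0.0047]), 0.68), (array([ 0.024 , -0.0001,  0.0196]), 0.63)]
top large_box [(array([0.1973, 0.0611, 0.0026]), 0.34)]
side medium_box [(array([ 0.2278, -0.3954, -0.0009]), 0.98), (array([ 0.0235, -0.0042,  0.0197]), 0.75)]
side large_box [(array([ 0.0262, -0.0018,  0.0127]), 0.63)]
20.3
```

View pics/p2.png

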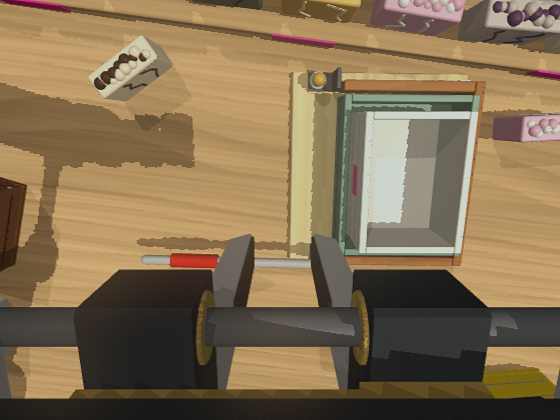

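Medium sits square inside the green box (rim spanning about (360-478, 112-255)), with marks reading z ≈ 0.0195. Now the small box.

```bash
python3 - <<'E'
from h import *
c=np.array([.4865,.363]); yw=-1.7623
print(np.round(inverse_kinematics([*c,.3],yawq(yw)),2))
r.move_to([*c,.33],yawq(yw))
v=look("small_box","wrist",c); print(v and v[0].sum())
print([ (np.round(x,4),round(k,3)) for x,k in [fit("small_box",[*c,0,yw],[v],False)]])
print([(np.round(d["at"],4),d["score"]) for d in models.mark_of("small_box","wrist")[:2]],telemetry.current_t())
im=vision.snapshot("wrist"); k=vision.get_calibration("wrist")
x,_=fit("small_box",[*c,0,yw],[v],False)
im=im.copy()
for p in proj(corners([x[0],x[1],0,x[2]],SZ["small_box"]),k): cv2.circle(im,tuple(int(t) for t in p),3,(0,255,0),1)
cv2.imwrite("pics/w3.png",im[:,:,::-1])
E
```

```text
[ 0.53  0.3   1.31 -0.    1.54  2.29]
8734
[(array([ 0.4846,  0.3611, -1.7449]), np.float64(0.033))]
[(array([ 0.487 ,  0.3606, -0.0009]), 0.71)] 21.9833
```

View pics/w3.png

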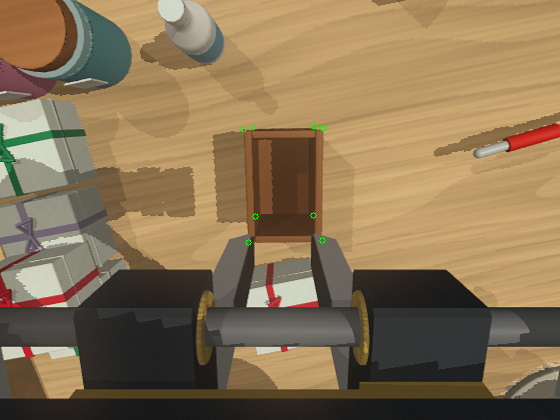

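The fitted corners lie on the brown box rim, about (248-323, 128-240). Picking and placing it.

```bash
python3 - <<'E'
from h import *
pick("small_box",(.4855,.3612),-1.748,-1)
r.move_to([*T(.0235-.037,-.0015),.29],yawq(-1.4434))
print(telemetry.current_opening(),telemetry.current_t())
im=vision.snapshot("wrist"); im2=vision.snapshot("side"); cv2.imwrite("pics/p4.png",np.hstack([cv2.resize(i,(400,300)) for i in(im,im2)])[:,:,::-1])
E
```

```text
at [0.49280922 0.39804471 0.1071668 ]
open 0.007757306268258084 39.999863505363464
lifted 0.007652929719348922 [-0.40262537  0.77938204 -1.01875308] [0.0681142  0.04987941 0.02170175] 26.0417
0.007710860696748254 28.0333
```

View pics/p4.png

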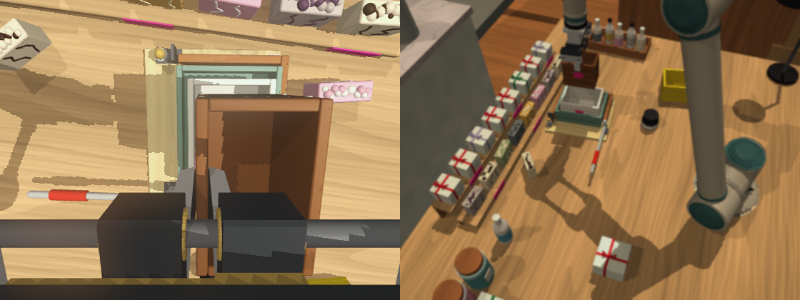

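Small box is held level above the medium. Lowering.

```bash
python3 - <<'E'
from h import *
e=put(.133)
if e[2]<.1375:
    gripper_to(.03); p=np.array(e); r.move_l([p[0],p[1],.28],vel=.2)
    r.move_l([*T(-.15,0),.36],vel=.4)
    for c in ("top","side"):
        vision.snapshot(c)
        for n in("small_box","medium_box","large_box","bar_grip"): print(c,n,[(np.round([*inT(np.array(d["at"])),d["at"][2]],4),d["score"]) for d in models.mark_of(n,c)[:2]])
    im=vision.snapshot("wrist"); cv2.imwrite("pics/p5.png",im[:,:,::-1])
print(telemetry.current_t())
E
```

```text
put True [ 0.61182359 -0.14099932  0.1319958 ] 0.133 [-0.32015012 -0.54835352  2.69114288]
top small_box [(array([ 0.0203, -0.0009,  0.0238]), 0.9)]
top medium_box [(array([ 0.2278, -0.3896,  0.0047]), 0.85), (array([ 0.0189, -0.0032,  0.0187]), 0.66)]
top large_box []
top bar_grip []
side small_box [(array([ 0.0184, -0.0034,  0.0271]), 0.94), (array([-0.5834, -0.2303,  0.0016]), 0.66)]
side medium_box [(array([ 0.0262, -0.0047,  0.0217]), 0.59), (array([ 0.228 , -0.3923,  0.0006]), 0.58)]
side large_box [(array([ 0.0247, -0.0022,  0.0114]), 0.91)]
side bar_grip [(array([-0.2337, -0.1081,  0.0536]), 0.56), (array([-0.0022, -0.0011, -0.0034]), 0.37)]
32.6083
```

View pics/p5.png

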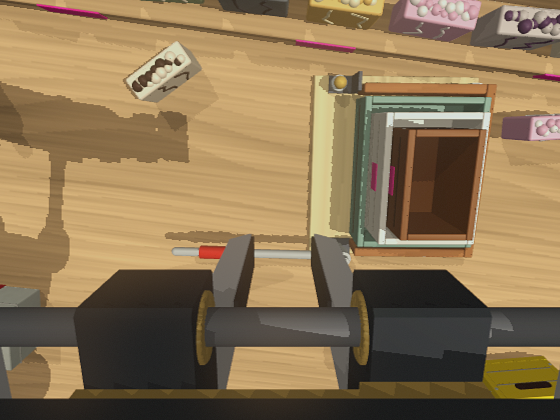

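All nested upright (small z ≈ 0.025 in the tray frame, as expected). The red sleeve at about (212,253) puts the bar at ≈1.54 rad. Closing the keeper bar.

```bash
python3 - <<'E'
from h import *
P=np.array([-.068,-.113]); a=np.arctan2(ty[1],ty[0])
def pose(th,off): 
    u=np.array([-np.sin(th),np.cos(th)]); n=np.array([-np.cos(th),-np.sin(th)])
    return T(*(P+.165*u+off*n)), yawq(a+th)
gripper_to(0,20)
p,q=pose(1.54,.05); r.move_to([*p,.2],q); r.move_l([*p,.061],vel=.25)
for th in np.r_[1.54:.14:9j]:
    p,q=pose(th,.018); 
    if r.move_l([*p,.061],rot=q,vel=.12,guard=15): print("guard",th,telemetry.current_wrist_force())
p,q=pose(0,.014); print(r.move_l([*p,.061],rot=q,vel=.06,guard=22)); print(telemetry.current_wrist_force(), inT(np.array(telemetry.current_ee_pos())))
r.hold(.2)
p,q=pose(0,.06); r.move_l([*p,.061],rot=q,vel=.15); r.move_l([*p,.3],vel=.3)
im=vision.snapshot("wrist"); cv2.imwrite("pics/p6.png",im[:,:,::-1])
for c in("top","side"):
    vision.snapshot(c)
    for n in("bar_grip","large_box","small_box"): print(c,n,[(np.round([*inT(np.array(d["at"])),d["at"][2]],4),d["score"]) for d in models.mark_of(n,c)[:1]])
print(telemetry.current_t())
E
```

```text
False
[-0.47952234  5.76820237  1.23446266] [-0.08471712  0.05134087]
top bar_grip [(array([-0.0675,  0.0501,  0.0535]), 0.51)]
top large_box []
top small_box [(array([ 0.0198, -0.0013,  0.0246]), 0.84)]
side bar_grip [(array([-0.0678,  0.1122,  0.0502]), 0.53)]
side large_box [(array([0.2014, 0.0625, 0.0011]), 0.71)]
side small_box [(array([0.0177, 0.0017, 0.0272]), 0.85)]
42.6917
```

View pics/p6.png

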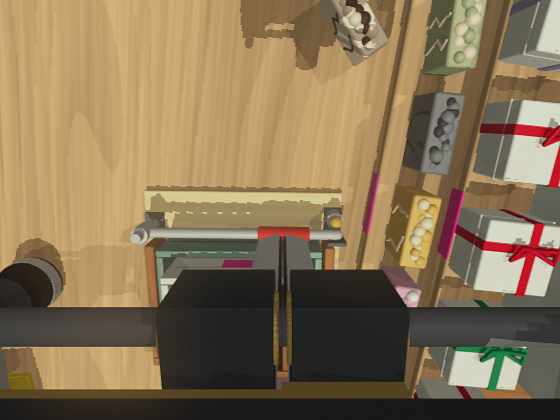

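The bar lies across the front, sleeve at about (283,233), free end over the catch at (335,225). I'll push once more, more firmly, to be sure it's past the catch.

```bash
python3 - <<'E'
from h import *
a=np.arctan2(ty[1],ty[0]); q=yawq(a)
A=lambda x:T(x,.052)
r.move_l([*A(-.128),.061],vel=.25); r.move_l([*A(-.095),.061],vel=.1)
print(r.move_l([*A(-.07),.061],vel=.05,guard=18),telemetry.current_wrist_force(),inT(np.array(telemetry.current_ee_pos())))
r.move_l([*A(-.13),.061],vel=.15); r.move_l([*A(-.14),.40],vel=.35)
for c in("top","side"):
    im=vision.snapshot(c)
    for n in("bar_grip","large_box","medium_box","small_box"): print(c,n,[(np.round([*inT(np.array(d["at"])),d["at"][2]],4),d["score"]) for d in models.mark_of(n,c)[:2]])
im=vision.snapshot("wrist"); cv2.imwrite("pics/p7.png",im[:,:,::-1])
k=vision.get_calibration("wrist")
for th in(0,.05,.09): print(th,proj(np.array([[*T(-.068-s*np.sin(th),-.113+s*np.cos(th)),.052] for s in(0,.165,.234)]),k).round(1).tolist())
print(telemetry.current_t())
E
```

```text
True [0.05819426 2.38262602 1.83038611] [-0.08475215  0.05173436]
top bar_grip [(array([-0.0681,  0.0537,  0.054 ]), 0.58)]
top large_box []
top medium_box [(array([ 0.0226, -0.0022,  0.0178]), 0.95), (array([ 0.2265, -0.3894,  0.0029]), 0.85)]
top small_box [(array([ 0.0212, -0.0008,  0.0228]), 0.78), (array([0.1972, 0.0616, 0.0009]), 0.49)]
side bar_grip [(array([-0.0675,  0.0532,  0.0511]), 0.78)]
side large_box [(array([ 0.0231, -0.0006,  0.0136]), 0.9)]
side medium_box [(array([ 0.0244, -0.0042,  0.021 ]), 0.88), (array([ 0.2257, -0.3923,  0.0013]), 0.71)]
side small_box [(array([ 0.0177, -0.0006,  0.0241]), 0.96)]
0 [[170.3, 223.0], [283.3, 222.8], [330.6, 222.7]]
0.05 [[170.3, 223.0], [283.1, 217.3], [330.6, 214.9]]
0.09 [[170.3, 223.0], [282.8, 212.9], [330.3, 208.7]]
46.7833
```

View pics/p7.png

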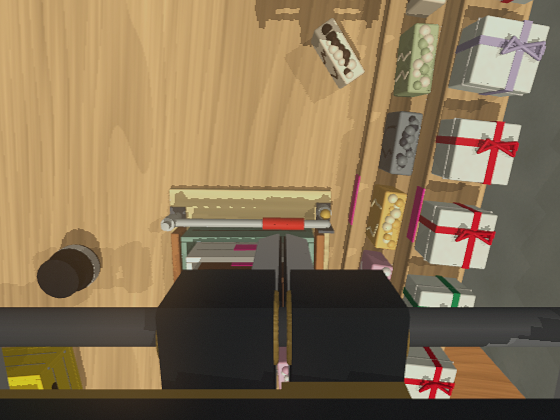

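The sleeve at (283,224) and bar end at row ≈223 match the θ = 0 projection. A push of 18 N met a solid stop at the same place, so the bar is shut.

```bash
python3 -c "
from plant import r
print(r.sign_off())"
```

```text
the job is handed in; nothing more can be done
None
```

Job handed in at about 47 s: the large box is home, the medium and small boxes are nested flat, and the keeper bar is shut past its catch. I didn't measure the bystanders again at the end, but no guarded move met unexpected contact, and the hand-in returned no verdict.

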